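Stand the switch board in its slotted block

ROBOT

A 6-joint arm with a two-finger parallel gripper is mounted at the origin on the work surface. World frame = base frame: x ahead of the robot, y to its left, z up, the work surface at z = 0. Lengths are in m, angles in degrees, forces in N, time in s.
With the tool pointing down it reaches from about 0.425 to 0.95 m from the base axis. Payload 14.7 kg.
Tool frame: the origin (TCP) lies between the finger pads; the fingertips stand 19 mm ahead of it and the grasp point (between the pads) is the TCP (robot.finger_overhang is the distance from the TCP to the fingertips, in m); z points along the fingers, y is the line along which they close (so a half turn about z gives the same grasp; the last joint's range is limited). The gripper opens to 85 mm and grips with 20 to 120 N. Pads are 22 mm wide; open, the fingers measure 114 mm over their backs; the gripper's body (76 mm by 85 mm) begins 54 mm behind the grasp point. The pads swing forward as they close: fully open they stand 13 mm farther back than shut.
Start: joints at [-67.586, 27.513, 91.461, -0, 61.026, -2.67], TCP at [0.276, -0.589, 0.25] pointing down, gripper open.
Joint ranges: [-157.49, 157.49], [-46.99, 117.5], [13.45, 153.17], [-89.5, 269.5], [5.16, 153.95], [-167.48, 167.48]. Speed limits (degrees/s): [108.29, 108.29, 136.94, 172.46, 172.46, 172.46].

INTERFACE

Orientations are given as a 3x3 rotation matrix whose columns are the frame's x, y, z axes.
In Python, from cell import robot gives the robot as it stands.
- The arm moves only by the tool apply_moves, never from a script. Its argument "motion" is text: rows parted by semicolons, each of 7 numbers parted by spaces: the shift along the tool's x, y, z each as a share of 500 mm, from -1 to 1, then the turn, a rotation vector about the tool's x, y, z each as a share of 360 degrees, from -1 to 1, then the opening, from 0 (shut) to 1 (fully open). A call has 1 to 20 rows; each row is the pose to reach, as a shift and turn from the pose commanded when the call began, along the tool's axes at that moment, turning the shorter way round; what a row does not reach only later rows make up. A row lasts 1/12 s, in which the tool goes at most 41.7 mm and 7.16 degrees, less where a joint would pass 70% of its speed; a pose out of reach is approached as far as the arm can. A call with a number of a shift or a turn outside -1 to 1 is refused whole. A call with a gripper value outside its range is refused whole. The fingers move at their own pace and stop on an object; "grip_force" is the grip in N (left out, the last holds). Time passes only in rows, so rows that repeat a pose let the fingers close. It gives the time, the measured TCP pose, the force, the opening and the grip force at its end, in the units of the state.
- robot.observe(): the state, without advancing time (a new reading comes with each control period).
- robot.snapshot(name): name is "side" or "top" or "wrist"; returns the picture (480x640x3 uint8, red, green, blue); there is no depth.
- robot.get_calibration(name): a dict with "vfov" (degrees; the focal length in pixels is half the picture's height over the tangent of half this angle, whatever the lens; pixels are square), "cx", "cy" (the principal point, pixels), "xyz" and "orientation" of the camera in the world; the wrist camera has in their place "hand_eye" (4x4, takes a point from camera to tool coordinates, whose origin is the TCP and whose axes are the flange's). Camera axes: x right, y down, z forward; pixel columns grow to the right and rows downward; lengths in m; the calibration is good to about 2 mm. A picture is of the moment at which its call begins: read the wrist's pose just before it. get_calibration takes no time and is no camera call.
- robot.close_job(): hands the job in; it is judged then, once.
The state is a dict: "time_s": time; "qpos": joint angles; "dq": joint speeds; "tau": joint torques, N m; "eef_pos": TCP position; "tcp_rot": TCP orientation; "contact_force": force on the tool from outside, world axes, zero at the start; "torque": the same for the moment, N m; "finger_gap": opening from 0.0 (shut) to 1.0 (fully open); "grasp_force": force on a finger pad.
Only numpy, scipy, OpenCV 4.12 (cv2) and the standard library are available. Lean on these libraries where they do the work, as an engineer would, in place of code of your own. Each camera call takes 0.05 s, during which the arm holds its last target. There are 200 camera calls.

TASK

Set up the board with the rocker switch for the lesson: first lean it on the sloping rest, back against the slope and foot on the ledge, and let go. Then take it again and stand it upright, foot down and fully home, in the slot of the teak block, with the switch facing the class (away from the robot). Do not drop it, and leave the bulb board, the spool, the rheostat and the terminal strip where they are.

Things in the scene. Friction and masses are not known exactly. Their poses are not given: they have to be found in the camera images.
- switch_panel: Loose brown bakelite board 120 x 100 x 12 mm, 0.26 kg, with a black rocker switch; starts on its back, switch up. Origin: centre of the back. x: along the 120 mm to the foot edge (x = 60 mm; top edge x = -60), y: across, z: out of the face. Switch block 40 (x) x 36 (y) mm, centred at x = 10, y = 0, from z = 12 to 46 mm, rocker 5 mm higher. The 50 mm of face next to the top edge are bare.
- panel_foot (a point): Middle of the switch board's foot edge, half way through its thickness (x = 60, y = 0, z = 6 mm in the board's frame, same axes).
- switch_top (a point): Centre of the top of the switch block, 46 mm out from the back of the switch board.
- rest: Fixed teak sloping rest, foot plate 125 x 110 x 12 mm. Slope 50 degrees from level, 68 mm long, 110 mm wide, low end at +x, high end at -x (robot side); a ledge at the low end stands 13 mm out of the slope. A 120 mm board on the ledge overhangs the high end by 52 mm, free behind. Origin: on the table below the rest; x along the slope's level direction, y across, z up.
- rest_corner (a point): Middle of the inner corner where the rest's slope meets its ledge: x = 45, y = 0, z = 30 mm in the rest's frame, same axes as the rest. From here the slope runs up along (-0.643, 0, 0.766); its outward normal is (0.766, 0, 0.643).
- rail: Fixed teak slotted block, 70 mm (x) x 140 mm (y) x 45 mm high. In its top, centred, is one slot running along y: 15 mm wide, 108 mm long, 30 mm deep, with 4 mm bevelled mouth. Origin: centre of the underside; z up; x points to the class side, away from the robot.
- slot_floor (a point): Centre of the slot's floor, 15 mm above the table; axes of the slotted block.
- bulb_panel: Bystander: a loose bakelite board of the same size lying on its back, carrying a round bulb holder (40 mm across) with a small glass bulb, 70 mm high in all. Origin: centre of the back.
- spool: Bystander: upright spool of copper wire with black flanges, 64 mm across, 70 mm high, loose. Origin: centre of the underside.
- rheostat: Bystander: sliding rheostat, 60 x 170 mm, 96 mm high, loose, long side along its y. Origin: centre of the underside.
- terminals: Bystander: bakelite strip 50 x 120 x 18 mm with two dark red terminal heads, 50 mm high, long side along its y, loose. Origin: centre of the underside.
Mind the look-alikes: they are no part of the job. What is shaped like the rest but pink is not meant.

How it is judged:
By the outcome, as a careful person would: the job done as asked, in the order asked, and still so for the second after the job is handed in, with the robot touching nothing.
It also fails if it takes over 61 s, if anything falls off the work surface, if the arm or the gripper's body presses on something with over 40 N, if the wrist force passes 120 N, or if a joint passes its speed limit or range.

## Working session

There is one attempt and no reset: what is moved stays moved. The work goes in short steps, Python scripts to look and compute and a tool call to move; the robot and the scene stay as the last step left them, time stands still between calls to the robot, and variables do not carry over. Pictures are saved under pics/ and viewed, at most 10 in all, crops included, and the job is handed in when it is done.

Besides the shell and the picture viewer there is one more tool, called after ">>>" as name(argument=value, ...), one argument or row to a line, values as JSON. apply_moves: Moves the arm, as the interface text tells. Its arguments: {"type":"object","properties":{"motion":{"type":"string"},"grip_force":{"type":"number"}},"required":["motion"]}

```bash
ls; mkdir -p pics
python3 - <<'E'
from cell import robot
import cv2,numpy as np
for n in ("top","side"):
    im=robot.snapshot(n); cv2.imwrite(f"pics/{n}0.png",im[:,:,::-1])
for n in ("top","side","wrist"): print(n,robot.get_calibration(n))
print(robot.observe())
E
```

```text
pics
top {'vfov': 50.83453671712141, 'cx': 322.07984391866006, 'cy': 240.26581661194132, 'xyz': array([0.34397156, 0.07956417, 1.55453665]), 'orientation': array([[ 0.02294481, -0.99360065,  0.11059517],
       [-0.99957546, -0.02478727, -0.01531323],
       [ 0.01795659, -0.11019686, -0.99374756]])}
side {'vfov': 44.266635540477175, 'cx': 312.29504743698027, 'cy': 251.10841645741547, 'xyz': array([0.45528237, 0.97540049, 1.07082564]), 'orientation': array([[-0.99950822, -0.01059251,  0.02951479],
       [-0.0276708 ,  0.74074356, -0.67121778],
       [-0.01475301, -0.67170439, -0.74067237]])}
wrist {'vfov': 64.34736164633514, 'cx': 321.90290863698846, 'cy': 236.52267942088213, 'hand_eye': array([[-2.62763578e-04, -9.44294548e-01, -3.29101410e-01,
         8.36903790e-02],
       [ 9.99999714e-01, -1.49305273e-05, -7.55586820e-04,
         2.18543430e-03],
       [ 7.08582857e-04, -3.29101514e-01,  9.44294282e-01,
        -1.24789784e-01],
       [ 0.00000000e+00,  0.00000000e+00,  0.00000000e+00,
         1.00000000e+00]])}
{'time_s': 0.1, 'qpos': array([-6.75866235e+01,  2.75454938e+01,  9.14912079e+01, -7.54749365e-04,
        6.10260394e+01, -2.66959583e+00]), 'dq': array([-0.08098507, -0.05244738, -0.02535316,  0.08526946, -0.09988147,
        0.05967226]), 'tau': array([ 5.55828283e-04, -9.52255583e+01, -4.31042647e+01, -1.66349728e-04,
        5.18650864e-03,  2.06215708e-05]), 'eef_pos': array([ 0.27543751, -0.58836171,  0.24973831]), 'tcp_rot': array([[ 9.05692127e-01,  4.23935830e-01, -4.28176254e-04],
       [ 4.23936044e-01, -9.05691567e-01,  1.00792107e-03],
       [ 3.94982314e-05, -1.09438552e-03, -9.99999400e-01]]), 'contact_force': array([-0.32289235,  0.82090473,  0.9752822 ]), 'torque': array([-0.03831813, -0.02083857,  0.02559647]), 'grasp_force': 0.0, 'finger_gap': 0.9948803543673432}
```

View pics/top0.png

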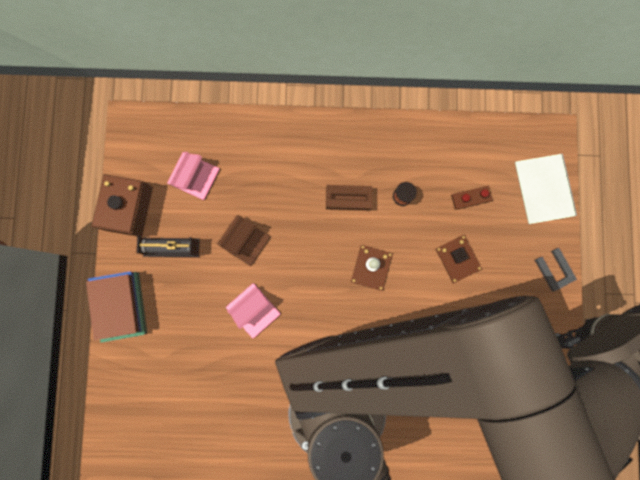

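View pics/side0.png

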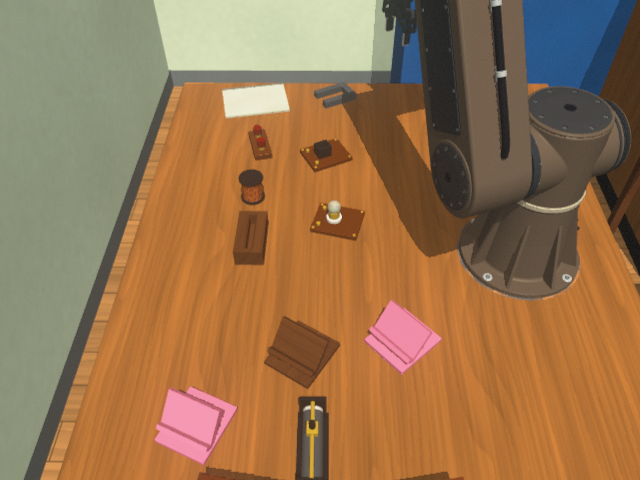

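The top view shows these candidates:
- **Switch board:** brown board with black block at (459,258). The bulb board is at (372,268), and the brown box with a round knob at (122,203) is too big.
- **Rest:** brown sloping rest at (244,240). The pink ones at (193,176) and (253,311) are excluded.
- **Rail:** slotted block at (350,197).

I'll confirm these in one enlarged crop.

Run:
```python
import cv2,numpy as np
t=cv2.imread("pics/top0.png"); s=cv2.imread("pics/side0.png")
r=lambda im,x,y,w,h:cv2.resize(im[y:y+h,x:x+w],(400,300),interpolation=cv2.INTER_CUBIC)
a=np.hstack([r(t,423,230,80,60),r(s,286,125,80,60)])
b=np.hstack([r(t,204,210,80,60),r(t,310,167,80,60)])
cv2.imwrite("pics/crop0.png",np.vstack([a,b]))
```

```text
(no output)
```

View pics/crop0.png

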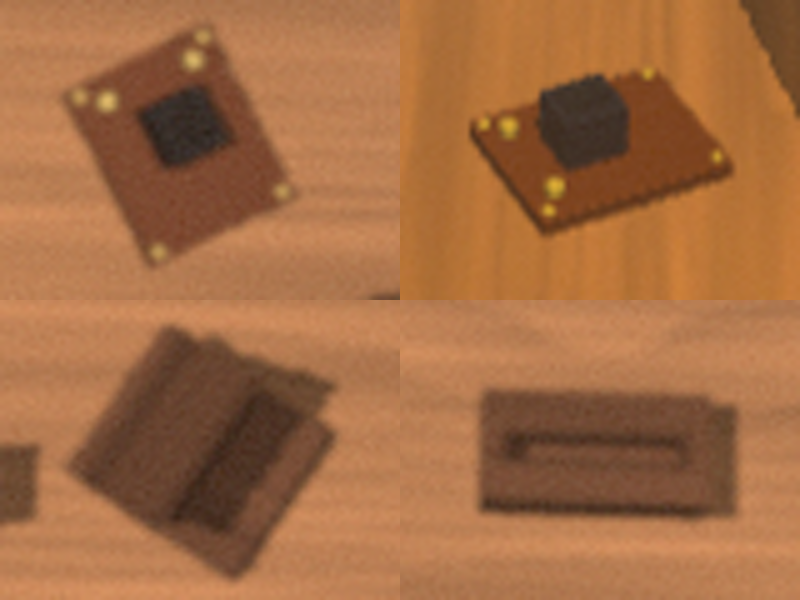

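The crop confirms all three. The switch board's bare end is lower-right in the top view, so its foot (the edge with the large brass terminals) points upper-left. The brown rest's slope faces upper-left, and the rail's slot runs along image x. Next come coarse positions from the top camera.

```bash
cat > h.py <<'E'
import numpy as np,cv2
from scipy.spatial.transform import Rotation as R
from cell import robot
def cam(name):
    c=robot.get_calibration(name); f=240/np.tan(np.radians(c["vfov"]/2))
    if name=="wrist":
        o=robot.observe(); H=c["hand_eye"]
        Rw=o["tcp_rot"]@H[:3,:3]; p=o["eef_pos"]+o["tcp_rot"]@H[:3,3]
    else: Rw,p=c["orientation"],c["xyz"]
    return f,c["cx"],c["cy"],np.array(Rw),np.array(p)
def ray(C,uv,z):
    f,cx,cy,Rw,p=C; uv=np.atleast_2d(np.float64(uv))
    d=np.c_[(uv[:,0]-cx)/f,(uv[:,1]-cy)/f,np.ones(len(uv))]@Rw.T
    return p+d*((z-p[2])/d[:,2])[:,None]
def proj(C,P):
    f,cx,cy,Rw,p=C; q=(np.atleast_2d(P)-p)@Rw; return np.c_[f*q[:,0]/q[:,2]+cx,f*q[:,1]/q[:,2]+cy]
def rel(goalp,goalR,p0,R0):
    """shares for a move row from commanded pose p0,R0"""
    s=R0.T@(np.array(goalp)-p0)/0.5; r=R.from_matrix(R0.T@goalR).as_rotvec()/(2*np.pi)
    return np.round(s,4),np.round(r,4)
def look(name,out):
    C=cam(name); im=robot.snapshot(name)[:,:,::-1].copy(); cv2.imwrite(out,im); return C,im
E
python3 - <<'E'
from h import *
C=cam("top")
for n,uv,z in (("board",(459,258),.012),("rest",(244,240),.04),("rail",(350,197),.045),("bulb",(372,268),.012)):
    print(n,ray(C,uv,z).round(3))
o=robot.observe()
print(rel([.47,-.33,.27],o["tcp_rot"],o["eef_pos"],o["tcp_rot"]))
E
```

```text
board [[ 0.471 -0.367  0.012]]
rest [[0.507 0.291 0.04 ]]
rail [[ 0.646 -0.026  0.045]]
bulb [[ 0.434 -0.099  0.012]]
(array([ 0.5715, -0.3031, -0.0402]), array([0., 0., 0.]))
```

>>> apply_moves(
  motion="0.54 -0.236 0 0 0 0 1; 0.54 -0.236 0 0 0 0 1; 0.54 -0.236 0 0 0 0 1; 0.54 -0.236 0 0 0 0 1; 0.54 -0.236 0 0 0 0 1; 0.54 -0.236 0 0 0 0 1; 0.54 -0.236 0 0 0 0 1; 0.54 -0.236 0 0 0 0 1; 0.54 -0.236 0 0 0 0 1; 0.54 -0.236 0 0 0 0 1; 0.54 -0.236 0 0 0 0 1",
)

```text
time_s: 1.02
eef_pos: [0.4694, -0.3681, 0.2501]
tcp_rot: [[0.906, 0.423, -0.0], [0.423, -0.906, -0.0], [-0.0, -0.0, -1.0]]
contact_force: [-0.7, -0.6, -0.1]
finger_gap: 0.998
grasp_force: 0.0
```

Run:
```python
from h import *
C,im=look("wrist","pics/w1.png")
o=robot.observe(); print(o["time_s"],o["eef_pos"],o["tcp_rot"].round(3),o["qpos"].round(1))
```

```text
1.0667 [ 0.46923708 -0.36833562  0.25014039] [[ 0.906  0.423 -0.   ]
 [ 0.423 -0.906  0.   ]
 [-0.    -0.    -1.   ]] [-41.   23.3  98.7  -0.   58.   24. ]
```

View pics/w1.png

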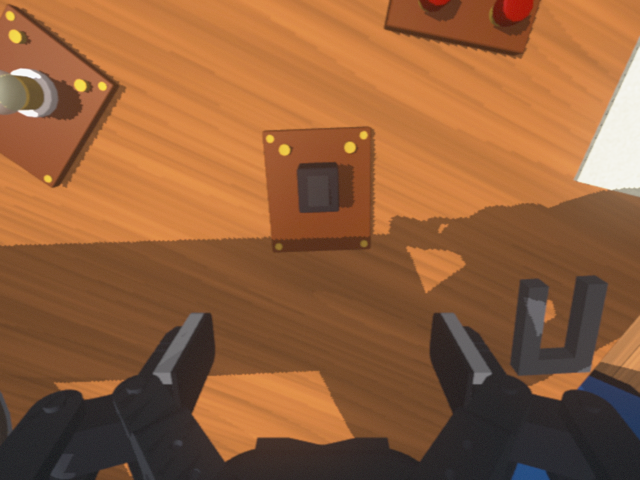

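Run:
```python
from h import *
C=cam("wrist"); im=cv2.imread("pics/w1.png"); hsv=cv2.cvtColor(im,cv2.COLOR_BGR2HSV)
for p in ((300,230),(320,140),(245,180),(320,265),(350,244),(250,247),(250,252)): print(p,hsv[p[1],p[0]])
h,s,v=[x.astype(int) for x in cv2.split(hsv)]
roi=np.zeros(h.shape,bool); roi[110:270,240:400]=1
m=((h<=10)|(h>=170)|(v<75)|((h>20)))&roi
m=m.astype(np.uint8)*255
m=cv2.morphologyEx(m,cv2.MORPH_OPEN,np.ones((5,5)));m=cv2.morphologyEx(m,cv2.MORPH_CLOSE,np.ones((9,9)))
c=max(cv2.findContours(m,0,2)[0],key=cv2.contourArea)
print(cv2.boundingRect(c),cv2.contourArea(c)); 
P=ray(C,c[:,0,:],.012)[:,:2]; r=cv2.minAreaRect((P*1000).astype(np.float32)); print(r)
yel=(h>18)&(h<35)&(s>120)&(v>60)&roi
n,l,st,ce=cv2.connectedComponentsWithStats(yel.astype(np.uint8))
for i in range(1,n):
    if st[i,4]>10: print(ce[i],st[i,4],ray(C,ce[i],.012).round(4))
blk=(s<110)&(v<110)&roi
n,l,st,ce=cv2.connectedComponentsWithStats(blk.astype(np.uint8))
for i in range(1,n):
    if st[i,4]>100: print("blk",st[i],ce[i])
```

```text
(300, 230) [ 11 184 141]
(320, 140) [ 11 178 153]
(245, 180) [ 13 171 204]
(320, 265) [ 13 153 118]
(350, 244) [  9 169  89]
(250, 247) [ 12 157 125]
(250, 252) [ 13 162 126]
(296, 162, 45, 55) 2093.5
((473.1408996582031, -364.7486572265625), (53.38938522338867, 41.923397064208984), 25.828914642333984)
[363.11111111 134.82222222] 45 [[ 0.5372 -0.3806  0.012 ]]
[269.57142857 138.32653061] 49 [[ 0.4979 -0.3037  0.012 ]]
[349.68269231 146.94230769] 104 [[ 0.5222 -0.3743  0.012 ]]
[284.26732673 149.23762376] 101 [[ 0.4945 -0.3199  0.012 ]]
[363.5862069  243.27586207] 29 [[ 0.4425 -0.4295  0.012 ]]
[278.13333333 246.23333333] 30 [[ 0.4029 -0.3522  0.012 ]]
blk [ 298  163   41   49 1780] [318.07303371 188.46067416]
```

```bash
cat >> h.py <<'E'
def frame(z,y):
    z=np.array(z,float);y=np.array(y,float); z/=np.linalg.norm(z); y/=np.linalg.norm(y); return np.c_[np.cross(y,z),y,z]
E
python3 - <<'E'
from h import *
C=cam("wrist"); print("switch top", ray(C,(318.5,187.5),.048).round(4))
o=robot.observe(); t=np.radians(27.15); a=np.radians(35)
bx=np.array([np.cos(t),np.sin(t),0]); by=np.array([-np.sin(t),np.cos(t),0]); Z=np.array([0,0,1.])
c=np.array([.4701,-.3665,0]); g=c+.010*bx+Z*.038; print("g",g)
G=frame(np.sin(a)*bx-np.cos(a)*Z,-by)
print(rel(g-.1*G[:,2],G,o["eef_pos"],o["tcp_rot"])); print(rel(g,G,o["eef_pos"],o["tcp_rot"]))
E
```

```text
switch top [[ 0.4822 -0.3611  0.048 ]]
g [ 0.47899815 -0.36193678  0.038     ]
(array([-0.0915,  0.001 ,  0.2605]), array([ 0.0018,  0.0973, -0.0058]))
(array([ 0.0232, -0.0033,  0.4243]), array([ 0.0018,  0.0973, -0.0058]))
```

>>> apply_moves(
  motion="-0.0915 0.001 0.26 0.0018 0.0973 -0.0058 1; -0.0915 0.001 0.26 0.0018 0.0973 -0.0058 1; -0.0915 0.001 0.26 0.0018 0.0973 -0.0058 1; -0.0915 0.001 0.26 0.0018 0.0973 -0.0058 1; -0.0915 0.001 0.26 0.0018 0.0973 -0.0058 1; -0.0915 0.001 0.26 0.0018 0.0973 -0.0058 1; -0.0915 0.001 0.26 0.0018 0.0973 -0.0058 1; -0.0915 0.001 0.26 0.0018 0.0973 -0.0058 1; -0.0915 0.001 0.26 0.0018 0.0973 -0.0058 1",
)

```text
time_s: 1.82
eef_pos: [0.4269, -0.3885, 0.1194]
tcp_rot: [[0.731, 0.453, 0.509], [0.37, -0.891, 0.262], [0.573, -0.003, -0.82]]
contact_force: [0.4, -0.7, -0.1]
finger_gap: 0.999
grasp_force: 0.0
```

Run:
```python
from h import *
o=robot.observe(); t=np.radians(27.15); a=np.radians(35)
bx=np.array([np.cos(t),np.sin(t),0]); by=np.array([-np.sin(t),np.cos(t),0]); Z=np.array([0,0,1.])
g=np.array([.4701,-.3665,.038])+.010*bx
G=frame(np.sin(a)*bx-np.cos(a)*Z,-by)
print(o["qpos"].round(1),rel(g,G,o["eef_pos"],o["tcp_rot"]))
```

```text
[-66.   34.8 114.5  52.1  46.5 -45.1] (array([0.0028, 0.0003, 0.2005]), array([-0.0001,  0.0002, -0.0007]))
```

>>> apply_moves(
  motion="0.0015 0 0.1 0 0 0 1; 0.0028 0 0.15 0 0 0 1; 0.0028 0 0.2 0 0 0 1; 0.0028 0 0.2 0 0 0 1; 0.0028 0 0.2 0 0 0 1; 0.0028 0 0.2 0 0 0 0.2; 0.0028 0 0.2 0 0 0 0.2; 0.0028 0 0.2 0 0 0 0.2; 0.0028 0 0.2 0 0 0 0.2; 0.0028 0 0.2 0 0 0 0.2; 0.0028 0 0.2 0 0 0 0.2; 0.0028 0 0.2 0 0 0 0.2",
  grip_force=60,
)

```text
time_s: 2.82
eef_pos: [0.4808, -0.3612, 0.0403]
tcp_rot: [[0.728, 0.457, 0.512], [0.375, -0.89, 0.261], [0.574, 0.001, -0.819]]
contact_force: [-6.6, -0.9, 12.7]
finger_gap: 0.41
grasp_force: 59.7
```

>>> apply_moves(
  motion="0.04 0 -0.06 0 0 0 0.2; 0.09 0 -0.13 0 0 0 0.2; 0.14 0 -0.2 0 0 0 0.2; 0.19 0 -0.27 0 0 0 0.2; 0.276 0 -0.393 0 0 0 0.2; 0.276 0 -0.393 0 0 0 0.2; 0.276 0 -0.393 0 0 0 0.2; 0.604 -0.693 -0.164 0.1005 0 -0.1433 0.2; 0.604 -0.693 -0.164 0.1005 0 -0.1433 0.2; 0.604 -0.693 -0.164 0.1005 0 -0.1433 0.2; 0.604 -0.693 -0.164 0.1005 0 -0.1433 0.2; 0.604 -0.693 -0.164 0.1005 0 -0.1433 0.2; 0.604 -0.693 -0.164 0.1005 0 -0.1433 0.2; 0.604 -0.693 -0.164 0.1005 0 -0.1433 0.2; 0.604 -0.693 -0.164 0.1005 0 -0.1433 0.2; 0.604 -0.693 -0.164 0.1005 0 -0.1433 0.2; 0.604 -0.693 -0.164 0.1005 0 -0.1433 0.2; 0.604 -0.693 -0.164 0.1005 0 -0.1433 0.2; 0.604 -0.693 -0.164 0.1005 0 -0.1433 0.2; 0.604 -0.693 -0.164 0.1005 0 -0.1433 0.2",
)

```text
time_s: 4.48
eef_pos: [0.5002, 0.0389, 0.2796]
tcp_rot: [[-0.003, 1.0, -0.002], [0.819, 0.004, 0.573], [0.573, -0.0, -0.819]]
contact_force: [0.2, 0.3, -2.6]
finger_gap: 0.409
grasp_force: 61.0
```

Run:
```python
from h import *
C,im=look("wrist","pics/w2.png"); o=robot.observe(); print(o["time_s"],o["eef_pos"],o["qpos"].round(1),o["finger_gap"])
```

```text
4.5333 [0.50034145 0.0383937  0.27960529] [-21.4  20.1 109.7  34.9  68.8 -40. ] 0.40683210223358707
```

View pics/w2.png

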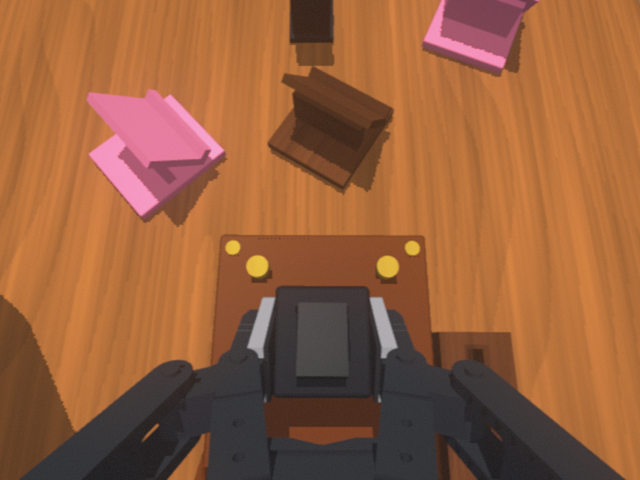

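Run:
```python
from h import *
im=cv2.imread("pics/w2.png"); C=cam("wrist"); o=robot.observe()
cv2.imwrite("pics/w2c.png",cv2.resize(im[55:205,230:430],(800,600),interpolation=cv2.INTER_CUBIC))
# grasp transform: board in tool
t=np.radians(27.15); bR=np.c_[[np.cos(t),np.sin(t),0],[-np.sin(t),np.cos(t),0],[0,0,1.]]; bo=np.array([.4701,-.3665,0])
gp=np.array([.4808,-.3612,.0403]); gR=np.array([[.728,.457,.512],[.375,-.89,.261],[.574,.001,-.819]])
T=gR.T@bR; p=gR.T@(bo-gp); print("board in tool",p.round(4),T.round(3))
W=o["tcp_rot"]
for q in ((.0533,.0433,.012),(.0533,-.0433,.012),(.06,.05,.012),(.06,-.05,.012)):
    print(q,proj(C,o["eef_pos"]+W@(p+T@np.array(q))).round(1))
```

```text
board in tool [-0.0329 -0.0002  0.0261] [[ 0.819  0.001  0.574]
 [ 0.001 -1.     0.001]
 [ 0.575 -0.001 -0.819]]
(0.0533, 0.0433, 0.012) [[232.7 247.8]]
(0.0533, -0.0433, 0.012) [[411.4 247.8]]
(0.06, 0.05, 0.012) [[219.9 234.5]]
(0.06, -0.05, 0.012) [[424.2 234.6]]
```

View pics/w2c.png

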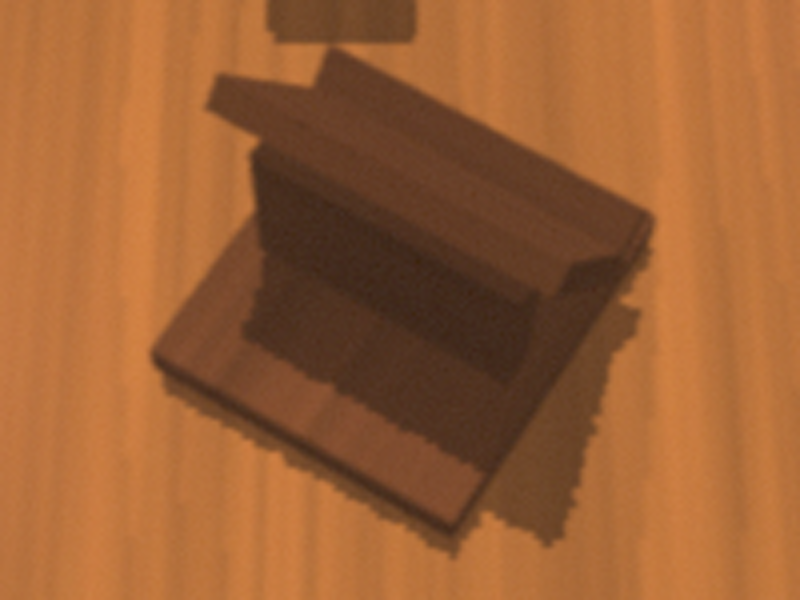

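Run:
```python
from h import *
C=cam("wrist")
f=lambda x,y,z: ray(C,(x/4+229.9,y/4+54.9),z)[0]
A=f(155,355,.012);B=f(455,528,.012);H1=f(220,75,.082);H2=f(572,263,.082)
Fq=f(652,236,.012)
for n,v in zip("A B H1 H2 F".split(),(A,B,H1,H2,Fq)): print(n,v.round(4))
print("AB",np.linalg.norm(A-B),"BF",np.linalg.norm(B-Fq),"H",np.linalg.norm(H1-H2))
for P,Q in ((A,B),(H1,H2)):
    d=(P-Q)[:2]; yaw=np.degrees(np.arctan2(-d[0],d[1])); print("yaw",yaw)
    x=np.array([np.cos(np.radians(yaw)),np.sin(np.radians(yaw))]); m=((P+Q)/2)[:2]
    print("origin", m-x*(-.0625 if P is A else .0013))
d=(Fq-B);print(np.degrees(np.arctan2(d[1],d[0])))
```

```text
A [0.4339 0.2715 0.012 ]
B [0.5251 0.2145 0.012 ]
H1 [0.4591 0.3164 0.082 ]
H2 [0.5523 0.2588 0.082 ]
F [0.5882 0.3136 0.012 ]
AB 0.10753155008104212 BF 0.11741703397805747 H 0.10954286817430166
yaw 58.0035396650168
origin [0.51262759 0.29599529]
yaw 58.28953926889395
origin [0.50501561 0.28650848]
57.519548446230935
```

Run:
```python
from h import *
t=np.radians(58.1); x=np.array([np.cos(t),np.sin(t),0]); y=np.array([-np.sin(t),np.cos(t),0])
tiles=[]
for name,file,(u,v) in (("top","pics/top0.png",(204,210)),("side","pics/side0.png",(262,310))):
    C=cam(name); im=cv2.imread(file)
    for o,off in (("H",np.array([.505,.2865,0])),("T",np.array([.5126,.2960,0]))):
        S=cv2.resize(im[v:v+60,u:u+80],(400,300),interpolation=cv2.INTER_CUBIC)
        for (a,z),c in (((.0013,.082),(0,255,0)),((.045,.030),(255,255,0)),((.055,.0384),(255,255,255)),((-.0625 if o=="T" else -.05,.012),(0,0,255))):
            P=proj(C,[off+a*x+s*.055*y+[0,0,z] for s in(-1,1)])
            for q in P: cv2.circle(S,tuple(int(k) for k in (q-[u-.5,v-.5])*5),3,c,-1)
        tiles.append(S)
cv2.imwrite("pics/ov.png",np.vstack([np.hstack(tiles[:2]),np.hstack(tiles[2:])]))
```

```text
(no output)
```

View pics/ov.png

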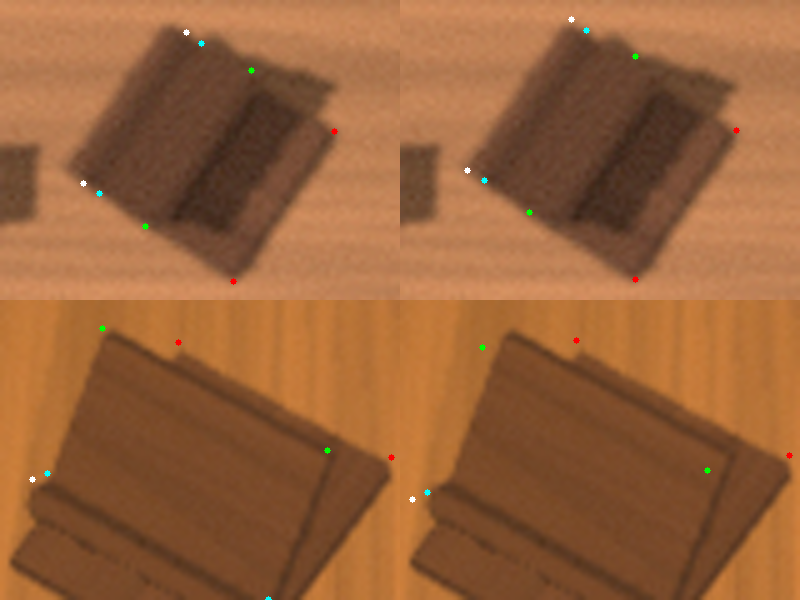

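```bash
cat >> h.py <<'E'
ty=np.radians(58.1); rx=np.array([np.cos(ty),np.sin(ty),0]); ry=np.array([-np.sin(ty),np.cos(ty),0]); Zw=np.array([0,0,1.])
RO=np.array([.505,.2865,0]); corner=RO+.045*rx+.030*Zw
up=-.643*rx+.766*Zw; nn=.766*rx+.643*Zw
BR=np.c_[-up,ry,nn]
Tb=R.from_euler("y",35,degrees=True).as_matrix()@np.diag([1.,-1,-1]); pb=np.array([-.0329,-.0002,.0261])
def restpose(du,dn,dz=0):
    gR=BR@Tb.T; bo=corner+up*(.060+du)+nn*dn+Zw*dz
    return bo-gR@pb,gR
E
python3 - <<'E'
from h import *
print(Tb.round(3)); o=robot.observe()
for a in ((.03,.06,.08),(.02,.03,0),(.004,.002,0)):
    p,g=restpose(*a); print(p.round(4),rel(p,g,o["eef_pos"],o["tcp_rot"]))
print(g.round(3))
E
```

```text
[[ 0.819  0.    -0.574]
 [ 0.    -1.     0.   ]
 [-0.574  0.    -0.819]]
[0.5379 0.339  0.187 ] (array([0.3861, 0.0771, 0.4964]), array([ 0.0453, -0.3231,  0.0972]))
[0.5292 0.325  0.0801] (array([0.2405, 0.0595, 0.6555]), array([ 0.0453, -0.3231,  0.0972]))
[0.5233 0.3155 0.0498] (array([0.1903, 0.0476, 0.6942]), array([ 0.0453, -0.3231,  0.0972]))
[[ 0.046  0.849 -0.526]
 [ 0.074 -0.528 -0.846]
 [-0.996  0.    -0.087]]
```

```bash
sed -i 's/from_euler("y",35/from_euler("y",-35/' h.py
python3 - <<'E'
from h import *
print(Tb.round(3)); o=robot.observe()
for a in ((.03,.06,.08),(.02,.03,0),(.004,.002,0)):
    p,g=restpose(*a); print(p.round(4),rel(p,g,o["eef_pos"],o["tcp_rot"]))
print(g.round(3))
E
```

```text
[[ 0.819  0.     0.574]
 [ 0.    -1.     0.   ]
 [ 0.574  0.    -0.819]]
[0.543  0.3472 0.2342] (array([0.4537, 0.0873, 0.4284]), array([-0.016 , -0.1351,  0.0906]))
[0.5343 0.3332 0.1273] (array([0.308 , 0.0697, 0.5876]), array([-0.016 , -0.1351,  0.0906]))
[0.5284 0.3237 0.097 ] (array([0.2578, 0.0579, 0.6263]), array([-0.016 , -0.1351,  0.0906]))
[[ 0.511  0.849 -0.137]
 [ 0.82  -0.528 -0.22 ]
 [-0.259  0.    -0.966]]
```

>>> apply_moves(
  motion="0.454 0.087 0.428 -0.016 -0.135 0.0906 0.2; 0.454 0.087 0.428 -0.016 -0.135 0.0906 0.2; 0.454 0.087 0.428 -0.016 -0.135 0.0906 0.2; 0.454 0.087 0.428 -0.016 -0.135 0.0906 0.2; 0.454 0.087 0.428 -0.016 -0.135 0.0906 0.2; 0.454 0.087 0.428 -0.016 -0.135 0.0906 0.2; 0.454 0.087 0.428 -0.016 -0.135 0.0906 0.2; 0.454 0.087 0.428 -0.016 -0.135 0.0906 0.2; 0.454 0.087 0.428 -0.016 -0.135 0.0906 0.2; 0.454 0.087 0.428 -0.016 -0.135 0.0906 0.2; 0.454 0.087 0.428 -0.016 -0.135 0.0906 0.2; 0.454 0.087 0.428 -0.016 -0.135 0.0906 0.2; 0.454 0.087 0.428 -0.016 -0.135 0.0906 0.2",
)

```text
time_s: 5.62
eef_pos: [0.5429, 0.3489, 0.2329]
tcp_rot: [[0.509, 0.85, -0.138], [0.821, -0.527, -0.22], [-0.259, -0.001, -0.966]]
contact_force: [-0.4, -1.4, -4.2]
finger_gap: 0.412
grasp_force: 61.0
```

Run:
```python
from h import *
o=robot.observe(); print(o["eef_pos"],o["qpos"].round(1))
for a in ((.02,.03,0),(.004,.002,0),(0,0,0)):
    p,g=restpose(*a); print(p.round(4),rel(p,g,o["eef_pos"],o["tcp_rot"]))
```

```text
[0.5428537  0.34887926 0.23286732] [33.4 35.5 81.4 -6.3 76.9 67.4]
[0.5343 0.3332 0.1273] (array([0.0202, 0.0023, 0.2132]), array([-0.0001,  0.0001,  0.0003]))
[0.5284 0.3237 0.097 ] (array([0.0144, 0.0023, 0.2775]), array([-0.0001,  0.0001,  0.0003]))
[0.5289 0.3246 0.0927] (array([0.0187, 0.0023, 0.2853]), array([-0.0001,  0.0001,  0.0003]))
```

>>> apply_moves(
  motion="0.0202 0.0023 0.07 0 0 0 0.2; 0.0202 0.0023 0.14 0 0 0 0.2; 0.0202 0.0023 0.2132 0 0 0 0.2; 0.018 0.0023 0.24 0 0 0 0.2; 0.016 0.0023 0.265 0 0 0 0.2; 0.0144 0.0023 0.277 0 0 0 0.2; 0.0144 0.0023 0.277 0 0 0 0.2; 0.0144 0.0023 0.277 0 0 0 0.2",
)

```text
time_s: 6.28
eef_pos: [0.5291, 0.3217, 0.0999]
tcp_rot: [[0.512, 0.848, -0.136], [0.82, -0.53, -0.217], [-0.256, -0.0, -0.967]]
contact_force: [0.5, 0.0, -2.5]
finger_gap: 0.409
grasp_force: 61.4
```

>>> apply_moves(
  motion="0 0 0 0 0 0 0.2; 0 0 0.002 0 0 0 0.2; 0.001 0 0.004 0 0 0 0.2; 0.001 0 0.004 0 0 0 0.2; 0.001 0 0.004 0 0 0 0.2",
)

```text
time_s: 6.7
eef_pos: [0.5282, 0.3233, 0.097]
tcp_rot: [[0.51, 0.849, -0.136], [0.821, -0.528, -0.219], [-0.258, -0.001, -0.966]]
contact_force: [0.1, 0.4, -2.2]
finger_gap: 0.412
grasp_force: 61.4
```

Run:
```python
from h import *
C,im=look("side","pics/s3.png"); o=robot.observe(); print(o["eef_pos"],o["contact_force"])
W=o["tcp_rot"]; bo=o["eef_pos"]+W@pb; bR=W@Tb
d=bo-corner; print("du,dn,dy mm",(d@up-.06)*1e3,d@nn*1e3,d@ry*1e3)
P=proj(C,corner+.06*up); u,v=int(P[0,0]),int(P[0,1]); print(u,v)
cv2.imwrite("pics/s3c.png",cv2.resize(im[v-52:v+53,u-70:u+70],(800,600),interpolation=cv2.INTER_CUBIC))
```

```text
[0.52823762 0.32328508 0.09697354] [-0.16134238  0.06624781 -2.2728194 ]
du,dn,dy mm 4.199401401540098 1.6547463732713943 -0.11665385906250045
302 330
```

View pics/s3c.png

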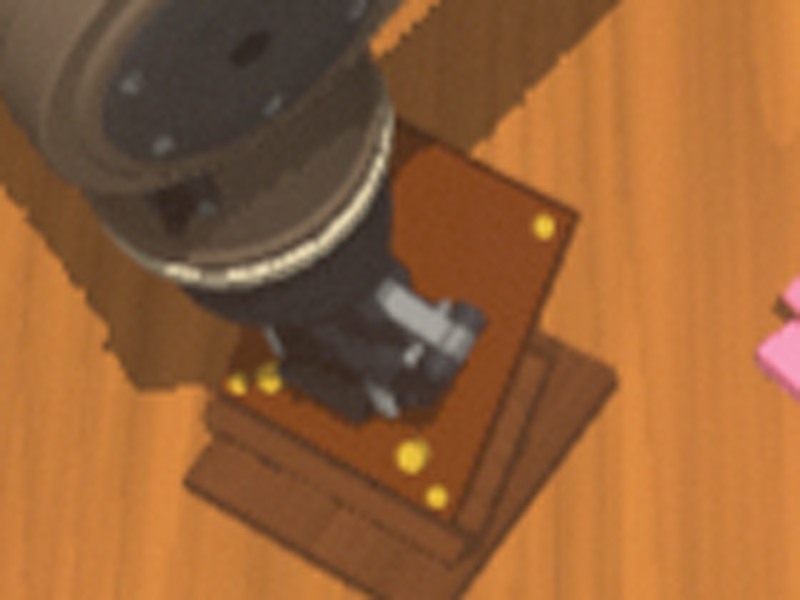

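>>> apply_moves(
  motion="0.0016 0 0.0012 0 0 0 0.2; 0.0033 0 0.0023 0 0 0 0.2; 0.005 0 0.0035 0 0 0 0.2; 0.0055 0 0.006 0 0 0 0.2; 0.0043 0 0.0079 0 0 0 0.2; 0.0043 0 0.0079 0 0 0 0.2; 0.0043 0 0.0079 0 0 0 0.2",
)

```text
time_s: 7.33
eef_pos: [0.5292, 0.3245, 0.0945]
tcp_rot: [[0.51, 0.849, -0.135], [0.821, -0.528, -0.218], [-0.257, 0.0, -0.966]]
contact_force: [-2.0, -0.2, 27.0]
finger_gap: 0.412
grasp_force: 64.5
```

>>> apply_moves(
  motion="-0.0004 0 -0.0015 0 0 0 0.2; -0.0008 0 -0.003 0 0 0 0.2; -0.0008 0 -0.003 0 0 0 0.2; -0.0008 0 -0.003 0 0 0 0.45; -0.0008 0 -0.003 0 0 0 0.5; -0.0008 0 -0.003 0 0 0 0.6; -0.0008 0 -0.003 0 0 0 0.75; -0.0008 0 -0.003 0 0 0 0.8; -0.0008 0 -0.003 0 0 0 0.8; -0.0008 0 -0.04 0 0 0 0.8; -0.0008 0 -0.09 0 0 0 0.8; -0.0008 0 -0.15 0 0 0 0.8; -0.0008 0 -0.22 0 0 0 0.8; -0.0008 0 -0.3 0 0 0 0.8; -0.0008 0 -0.3 0 0 0 0.8; -0.0008 0 -0.3 0 0 0 0.8",
)

```text
time_s: 8.67
eef_pos: [0.5502, 0.3576, 0.24]
tcp_rot: [[0.511, 0.85, -0.132], [0.822, -0.528, -0.216], [-0.253, 0.002, -0.967]]
contact_force: [-0.8, -0.2, 0.2]
finger_gap: 0.799
grasp_force: 0.0
```

Run:
```python
from h import *
C,im=look("wrist","pics/w4.png"); o=robot.observe(); print(o["time_s"],o["eef_pos"],o["qpos"].round(1))
hsv=cv2.cvtColor(im,cv2.COLOR_BGR2HSV);h,s,v=[x.astype(int) for x in cv2.split(hsv)]
yel=((h>18)&(h<35)&(s>150)&(v>120)).astype(np.uint8)
n,l,st,ce=cv2.connectedComponentsWithStats(yel)
for i in range(1,n):
    if st[i,4]>15: print(ce[i].round(1),st[i,4])
# expected corner screws if fully seated
for q in ((.0533,.0433,.012),(.0533,-.0433,.012),(-.0533,.0433,.012),(-.0533,-.0433,.012)):
    print("exp",proj(C,corner+.06*up+BR@np.array(q)).round(1))
```

```text
8.7167 [0.5492672  0.3568272  0.23817428] [33.6 35.9 79.7 -6.2 78.  67.5]
[100.1  28.3] 1249
[144.5  80.1] 789
[271.1 186.1] 53
[371.7 186.2] 52
[285.6 195.6] 128
[357.5 195.6] 123
[266.1 312.3] 63
[376.9 312.1] 66
exp [[269.  184.9]]
exp [[370. 185.]]
exp [[263.8 311.1]]
exp [[374.7 311.1]]
```

View pics/w4.png

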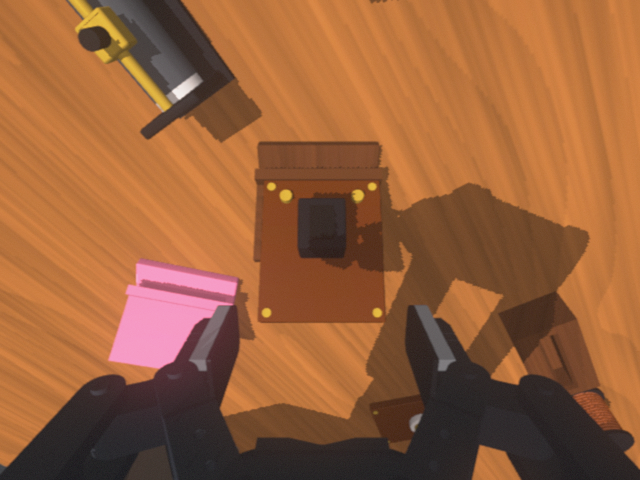

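Run:
```python
from h import *
C,im=look("wrist","pics/w5.png"); o=robot.observe(); print(o["time_s"],o["eef_pos"],o["dq"].round(2))
hsv=cv2.cvtColor(im,cv2.COLOR_BGR2HSV);h,s,v=[x.astype(int) for x in cv2.split(hsv)]
yel=((h>18)&(h<35)&(s>150)&(v>120)).astype(np.uint8)
n,l,st,ce=cv2.connectedComponentsWithStats(yel)
f,cx,cy,Rw,p=C
for i in range(1,n):
    if 15<st[i,4]<200:
        d=Rw@np.array([(ce[i][0]-cx)/f,(ce[i][1]-cy)/f,1]); k=((corner+nn*.012-p)@nn)/(d@nn); X=p+k*d-corner
        print(ce[i].round(1),st[i,4],"up,y mm",(X@up*1e3).round(1),(X@ry*1e3).round(1))
G=frame([0,0,-1],[1,0,0])
print(rel([.62,-.03,.26],G,o["eef_pos"],o["tcp_rot"]))
```

```text
8.7667 [0.54870627 0.35635098 0.23713643] [-0.21  0.94  0.88 -0.02 -0.09  0.06]
[271.6 185.2] 49 up,y mm 7.9 41.4
[372.8 185.3] 54 up,y mm 7.9 -44.6
[286.1 194.8] 132 up,y mm 16.7 28.9
[358.6 194.7] 123 up,y mm 16.5 -32.3
[266.5 312.2] 63 up,y mm 114.2 41.4
[378.  312.2] 66 up,y mm 114.1 -44.9
(array([-0.5733,  0.5289,  0.1054]), array([-0.0117,  0.0404, -0.088 ]))
```

>>> apply_moves(
  motion="-0.573 0.529 0.105 -0.0117 0.0404 -0.088 0.6; -0.573 0.529 0.105 -0.0117 0.0404 -0.088 0.6; -0.573 0.529 0.105 -0.0117 0.0404 -0.088 0.6; -0.573 0.529 0.105 -0.0117 0.0404 -0.088 0.6; -0.573 0.529 0.105 -0.0117 0.0404 -0.088 0.6; -0.573 0.529 0.105 -0.0117 0.0404 -0.088 0.6; -0.573 0.529 0.105 -0.0117 0.0404 -0.088 0.6; -0.573 0.529 0.105 -0.0117 0.0404 -0.088 0.6; -0.573 0.529 0.105 -0.0117 0.0404 -0.088 0.6; -0.573 0.529 0.105 -0.0117 0.0404 -0.088 0.6; -0.573 0.529 0.105 -0.0117 0.0404 -0.088 0.6; -0.573 0.529 0.105 -0.0117 0.0404 -0.088 0.6; -0.573 0.529 0.105 -0.0117 0.0404 -0.088 0.6; -0.573 0.529 0.105 -0.0117 0.0404 -0.088 0.6; -0.573 0.529 0.105 -0.0117 0.0404 -0.088 0.6; -0.573 0.529 0.105 -0.0117 0.0404 -0.088 0.6",
)

```text
time_s: 10.1
eef_pos: [0.6202, -0.0284, 0.2604]
tcp_rot: [[-0.002, 1.0, 0.0], [1.0, 0.002, 0.0], [0.0, 0.0, -1.0]]
contact_force: [-0.1, -0.0, 0.1]
finger_gap: 0.599
grasp_force: 0.0
```

Run:
```python
from h import *
C,im=look("wrist","pics/w6.png"); o=robot.observe(); print(o["time_s"],o["eef_pos"],o["qpos"].round(1),o["dq"].round(2))
P=proj(C,[.646,-.026,.045])[0]; print(P)
u,v=int(P[0]),int(P[1]); u=min(max(u,130),510); v=min(max(v,98),382)
print(u-130,v-97)
cv2.imwrite("pics/w6c.png",cv2.resize(im[v-97:v+98,u-130:u+130],(800,600),interpolation=cv2.INTER_CUBIC))
```

```text
10.15 [ 0.62033167 -0.02856238  0.26047499] [-5.4 24.6 94.8  0.  60.5 -5.5] [-0.19 -0.13 -0.07 -0.1   0.12 -0.08]
[350.61530139 197.00672547]
220 100
```

View pics/w6c.png

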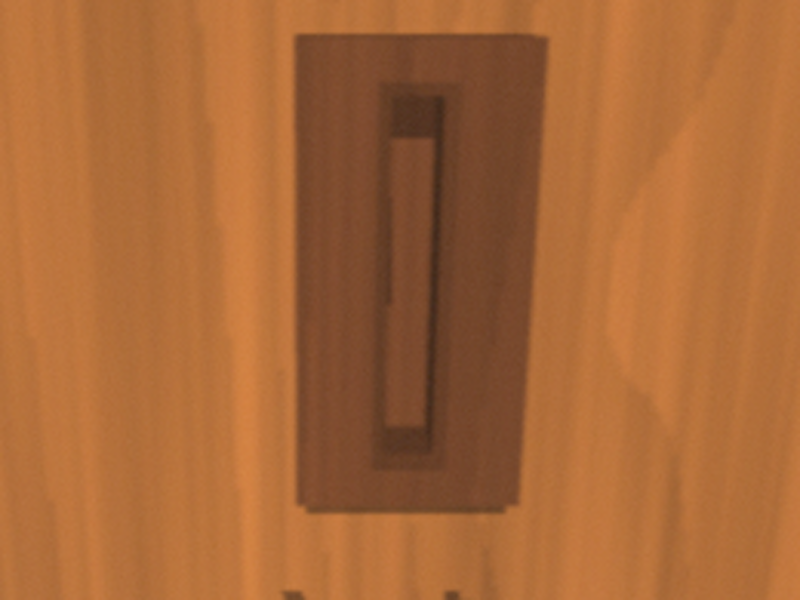

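Run:
```python
from h import *
C=cam("wrist"); s=260/800
f=lambda L,z: ray(C,[(220-.5+s*(x+.5),100-.5+195/600*(y+.5)) for x,y in L],z)[:,:2]
for n,L,dim in (("block",[(295,37),(547,38),(520,503),(298,503)],"70x140"),("bevel",[(378,82),(462,82),(445,468),(373,468)],"23x116")):
    P=f(L,.045); r=cv2.minAreaRect((P*1000).astype(np.float32)); 
    m=P.mean(0); a=(P[0]+P[1]-P[2]-P[3])/2; b=(P[1]+P[2]-P[0]-P[3])/2
    print(n,dim,m.round(4),np.linalg.norm(a).round(4),np.linalg.norm(b).round(4),"yaw",np.degrees(np.arctan2(-a[0],a[1])).round(2),np.degrees(np.arctan2(b[1],b[0])).round(2))
Fl=f([(391,137),(436,137),(428,427),(386,427)],.015); print("floor",Fl.mean(0).round(4))
# next: pregrasp on rest
o=robot.observe(); G=frame(-up,nn)
g=corner+up*(.105+.001)+nn*.006-ry*.0016
print(G.round(3),g.round(4))
for p in (g+up*.09+Zw*.10,g+up*.09,g): print(p.round(4),rel(p,G,o["eef_pos"],o["tcp_rot"]))
```

```text
block 70x140 [ 0.6495 -0.022 ] 0.1392 0.0696 yaw 0.23 -0.02
bevel 23x116 [ 0.6494 -0.022 ] 0.1155 0.0229 yaw 0.07 0.09
floor [ 0.6507 -0.0295]
[[-0.849  0.405  0.34 ]
 [ 0.528  0.65   0.546]
 [ 0.     0.643 -0.766]] [0.4965 0.2699 0.1151]
[0.466  0.2208 0.284 ] (array([ 0.4992, -0.3079, -0.0471]), array([-0.1013,  0.0562, -0.1543]))
[0.466  0.2208 0.184 ] (array([ 0.4992, -0.3079,  0.1529]), array([-0.1013,  0.0562, -0.1543]))
[0.4965 0.2699 0.1151] (array([ 0.5973, -0.2467,  0.2908]), array([-0.1013,  0.0562, -0.1543]))
```

>>> apply_moves(
  motion="0.5 -0.308 -0.047 -0.1013 0.0562 -0.1543 0.5; 0.5 -0.308 -0.047 -0.1013 0.0562 -0.1543 0.5; 0.5 -0.308 -0.047 -0.1013 0.0562 -0.1543 0.5; 0.5 -0.308 -0.047 -0.1013 0.0562 -0.1543 0.5; 0.5 -0.308 -0.047 -0.1013 0.0562 -0.1543 0.5; 0.5 -0.308 -0.047 -0.1013 0.0562 -0.1543 0.5; 0.5 -0.308 -0.047 -0.1013 0.0562 -0.1543 0.5; 0.5 -0.308 -0.047 -0.1013 0.0562 -0.1543 0.5; 0.5 -0.308 -0.047 -0.1013 0.0562 -0.1543 0.5; 0.5 -0.308 -0.047 -0.1013 0.0562 -0.1543 0.5; 0.5 -0.308 -0.047 -0.1013 0.0562 -0.1543 0.5; 0.5 -0.308 -0.047 -0.1013 0.0562 -0.1543 0.5; 0.5 -0.308 -0.047 -0.1013 0.0562 -0.1543 0.5; 0.5 -0.308 -0.047 -0.1013 0.0562 -0.1543 0.5; 0.5 -0.308 -0.047 -0.1013 0.0562 -0.1543 0.5",
)

```text
time_s: 11.4
eef_pos: [0.4664, 0.2204, 0.2841]
tcp_rot: [[-0.847, 0.408, 0.341], [0.532, 0.649, 0.544], [0.001, 0.642, -0.767]]
contact_force: [0.8, 0.2, 0.4]
finger_gap: 0.501
grasp_force: 0.0
```

```bash
cat > re.tmp <<'E'
E
python3 - <<'E'
from h import *
o=robot.observe(); G=frame(-up,nn); print(o["qpos"].round(1),o["dq"].round(1))
g=corner+up*(.105+.001)+nn*.006-ry*.0016
for p in (g+up*.09,g): print(p.round(4),rel(p,G,o["eef_pos"],o["tcp_rot"]))
E
rm re.tmp
```

```text
[  -0.3    7.4  131.2   65.1   37.  -110.8] [ 0.3 -0.1 -0.1  0.2  0.1 -1. ]
[0.466  0.2208 0.184 ] (array([ 0.0008, -0.1284,  0.1535]), array([-0.0002,  0.0002, -0.0006]))
[0.4965 0.2699 0.1151] (array([ 0.0011, -0.1282,  0.3335]), array([-0.0002,  0.0002, -0.0006]))
```

>>> apply_moves(
  motion="0.001 -0.07 0.11 0 0 0 0.5; 0.001 -0.128 0.19 0 0 -0.0005 0.5; 0.001 -0.128 0.2135 0 0 -0.0005 0.5; 0.001 -0.128 0.2135 0 0 -0.0005 0.5; 0.001 -0.128 0.2135 0 0 -0.0005 0.5; 0.001 -0.128 0.25 0 0 -0.0005 0.5; 0.001 -0.128 0.28 0 0 -0.0005 0.5; 0.001 -0.128 0.31 0 0 -0.0005 0.5; 0.001 -0.128 0.3335 0 0 -0.0005 0.5; 0.001 -0.128 0.3335 0 0 -0.0005 0.5; 0.001 -0.128 0.3335 0 0 -0.0005 0.5; 0.001 -0.128 0.3335 0 0 -0.0005 0.5",
)

```text
time_s: 12.4
eef_pos: [0.4968, 0.2703, 0.1166]
tcp_rot: [[-0.85, 0.402, 0.341], [0.527, 0.651, 0.546], [-0.002, 0.644, -0.765]]
contact_force: [0.1, -0.6, -1.1]
finger_gap: 0.5
grasp_force: 0.0
```

Run:
```python
from h import *
C,im=look("side","pics/s7.png");o=robot.observe(); G=frame(-up,nn); print(o["qpos"].round(1),o["contact_force"].round(1))
g=corner+up*(.105+.001)+nn*.006-ry*.0016
print(rel(g,G,o["eef_pos"],o["tcp_rot"]))
```

```text
[   7.1   31.5  135.1  113.6   33.  -161. ] [ 0.7 -0.  -0.3]
(array([ 0.0004, -0.0024,  0.0018]), array([0.0002, 0.0002, 0.0004]))
```

>>> apply_moves(
  motion="0 -0.001 0.0005 0 0 0 0.3; 0 -0.001 0.0005 0 0 0 0.2; 0 -0.001 0.0005 0 0 0 0; 0 -0.001 0.0005 0 0 0 0; 0 -0.001 0.0005 0 0 0 0; 0 -0.001 0.0005 0 0 0 0; 0 -0.001 0.0005 0 0 0 0; 0 -0.001 0.0005 0 0 0 0",
  grip_force=70,
)

```text
time_s: 13.12
eef_pos: [0.4974, 0.2702, 0.116]
tcp_rot: [[-0.849, 0.402, 0.343], [0.528, 0.65, 0.547], [-0.003, 0.645, -0.764]]
contact_force: [-3.7, -3.1, 15.3]
finger_gap: 0.129
grasp_force: 68.4
```

Run:
```python
from h import *
o=robot.observe(); W=o["tcp_rot"];print(o["qpos"].round(1),o["eef_pos"].round(4),o["contact_force"].round(1),o["finger_gap"],o["grasp_force"])
e=o["eef_pos"]-corner; print("tcp up,n,y",e@up,e@nn,e@ry); print(W.round(4))
G=frame([0,0,-1],[1,0,0]); b=o["eef_pos"]
for p in (b+up*.06+nn*.02,b+up*.06+Zw*.12,): print(p.round(3),rel(p,W,b,W))
print(rel([.6495,-.022,.30],G,b,W))
```

```text
[   7.1   31.6  135.1  113.9   33.2 -161.3] [0.4974 0.2702 0.116 ] [-3.7 -3.1 15.3] 0.1290012671167829 68.44751715660095
tcp up,n,y 0.10629673847547298 0.007097840929184863 -0.002176567020684096
[[-0.8494  0.4016  0.3425]
 [ 0.5278  0.6498  0.547 ]
 [-0.0029  0.6454 -0.7639]]
[0.485 0.25  0.175] (array([-0.0003,  0.0404, -0.1199]), array([0., 0., 0.]))
[0.477 0.237 0.282] (array([-0.0009,  0.1553, -0.3033]), array([0., 0., 0.]))
(array([-0.5679, -0.02  , -0.4966]), array([ 0.102 , -0.0562,  0.1548]))
```

>>> apply_moves(
  motion="0 0.005 -0.02 0 0 0 0; 0 0.013 -0.04 0 0 0 0; 0 0.027 -0.08 0 0 0 0; 0 0.04 -0.12 0 0 0 0; 0 0.1 -0.21 0 0 0 0; 0 0.155 -0.303 0 0 0 0; 0 0.155 -0.303 0 0 0 0; 0 0.155 -0.303 0 0 0 0; 0 0.155 -0.303 0 0 0 0",
)

```text
time_s: 13.87
eef_pos: [0.4772, 0.2371, 0.2839]
tcp_rot: [[-0.849, 0.4, 0.345], [0.528, 0.651, 0.545], [-0.007, 0.645, -0.764]]
contact_force: [1.6, -0.1, -2.4]
finger_gap: 0.126
grasp_force: 68.7
```

Run:
```python
from h import *
o=robot.observe(); W=o["tcp_rot"];b=o["eef_pos"];print(o["qpos"].round(1),o["contact_force"].round(1),o["finger_gap"])
G=frame([0,0,-1],[1,0,0])
print(rel([.6495,-.022,.30],G,b,W))
```

```text
[   2.3    8.4  130.2   66.4   35.3 -110.3] [ 1.6 -0.1 -2.4] 0.1255653533512444
(array([-0.5665, -0.179 , -0.1879]), array([ 0.1023, -0.0555,  0.1549]))
```

>>> apply_moves(
  motion="-0.5665 -0.179 -0.188 0.1023 -0.0555 0.1549 0; -0.5665 -0.179 -0.188 0.1023 -0.0555 0.1549 0; -0.5665 -0.179 -0.188 0.1023 -0.0555 0.1549 0; -0.5665 -0.179 -0.188 0.1023 -0.0555 0.1549 0; -0.5665 -0.179 -0.188 0.1023 -0.0555 0.1549 0; -0.5665 -0.179 -0.188 0.1023 -0.0555 0.1549 0; -0.5665 -0.179 -0.188 0.1023 -0.0555 0.1549 0; -0.5665 -0.179 -0.188 0.1023 -0.0555 0.1549 0; -0.5665 -0.179 -0.188 0.1023 -0.0555 0.1549 0; -0.5665 -0.179 -0.188 0.1023 -0.0555 0.1549 0; -0.5665 -0.179 -0.188 0.1023 -0.0555 0.1549 0; -0.5665 -0.179 -0.188 0.1023 -0.0555 0.1549 0; -0.5665 -0.179 -0.188 0.1023 -0.0555 0.1549 0; -0.5665 -0.179 -0.188 0.1023 -0.0555 0.1549 0; -0.5665 -0.179 -0.188 0.1023 -0.0555 0.1549 0; -0.5665 -0.179 -0.188 0.1023 -0.0555 0.1549 0",
)

```text
time_s: 15.2
eef_pos: [0.6482, -0.0214, 0.2956]
tcp_rot: [[-0.003, 1.0, -0.005], [1.0, 0.003, 0.001], [0.001, -0.005, -1.0]]
contact_force: [1.2, -0.5, -2.4]
finger_gap: 0.126
grasp_force: 68.9
```

Run:
```python
from h import *
C,im=look("wrist","pics/w8.png"); o=robot.observe(); W=o["tcp_rot"];b=o["eef_pos"];print(o["time_s"],b,W.round(4),o["qpos"].round(1))
hsv=cv2.cvtColor(im,cv2.COLOR_BGR2HSV);h,s,v=[x.astype(int) for x in cv2.split(hsv)]
# board seen edge-on: predicted outline of its +y edge (board in tool: x down=z, y=tool x, z=tool y)
bo=b+W@np.array([.0,-.006,-.045+.0]) # placeholder: board x=-45 at TCP
Wb=np.c_[W[:,2],W[:,0],W[:,1]]
o0=b-W[:,1]*.006+W[:,2]*.045
for q in ((-.06,.05,0),(-.06,.05,.012),(.06,.05,0),(.06,.05,.012),(.06,-.05,.012)): print(q,proj(C,o0+Wb@np.array(q)).round(1))
S=cam("side"); im2=robot.snapshot("side")[:,:,::-1].copy(); cv2.imwrite("pics/s8.png",im2)
for q in ((.0533,.0433,.012),(.0533,-.0433,.012),(.06,.05,0),(.06,-.05,0),(.06,.05,.012)): print("side",q,proj(S,o0+Wb@np.array(q)).round(1))
# rows of the wrist picture: transitions across columns
for r in (140,160,180,200,220): print(r,[tuple(hsv[r,c]) for c in range(290,360,5)])
```

```text
15.25 [ 0.64836916 -0.02148748  0.29579502] [[-0.0022  1.     -0.0048]
 [ 1.      0.0022  0.0011]
 [ 0.0011 -0.0048 -1.    ]] [-4.6 25.3 88.4  0.  66.6 -4.7]
(-0.06, 0.05, 0) [[303.1 218.7]]
(-0.06, 0.05, 0.012) [[343.3 218.7]]
(0.06, 0.05, 0) [[312.7 161.6]]
(0.06, 0.05, 0.012) [[332.9 161.6]]
(0.06, -0.05, 0.012) [[331.4 309.5]]
side (0.0533, 0.0433, 0.012) [[239.6 195.5]]
side (0.0533, -0.0433, 0.012) [[243.7 169.9]]
side (0.06, 0.05, 0) [[245.1 199.9]]
side (0.06, -0.05, 0) [[249.5 170.3]]
side (0.06, 0.05, 0.012) [[239.7 199.9]]
140 [(np.uint8(11), np.uint8(155), np.uint8(117)), (np.uint8(11), np.uint8(160), np.uint8(126)), (np.uint8(10), np.uint8(159), np.uint8(130)), (np.uint8(11), np.uint8(165), np.uint8(125)), (np.uint8(10), np.uint8(156), np.uint8(126)), (np.uint8(10), np.uint8(165), np.uint8(102)), (np.uint8(11), np.uint8(148), np.uint8(86)), (np.uint8(12), np.uint8(156), np.uint8(85)), (np.uint8(11), np.uint8(149), np.uint8(87)), (np.uint8(11), np.uint8(158), np.uint8(108)), (np.uint8(11), np.uint8(160), np.uint8(121)), (np.uint8(11), np.uint8(159), np.uint8(119)), (np.ui
[... 1961 characters left out ...]
p.uint8(117)), (np.uint8(11), np.uint8(159), np.uint8(120))]
220 [(np.uint8(13), np.uint8(166), np.uint8(152)), (np.uint8(12), np.uint8(170), np.uint8(129)), (np.uint8(11), np.uint8(165), np.uint8(127)), (np.uint8(11), np.uint8(168), np.uint8(85)), (np.uint8(10), np.uint8(185), np.uint8(88)), (np.uint8(10), np.uint8(161), np.uint8(87)), (np.uint8(11), np.uint8(183), np.uint8(85)), (np.uint8(10), np.uint8(168), np.uint8(88)), (np.uint8(9), np.uint8(181), np.uint8(86)), (np.uint8(11), np.uint8(186), np.uint8(93)), (np.uint8(11), np.uint8(159), np.uint8(80)), (np.uint8(11), np.uint8(158), np.uint8(116)), (np.uint8(11), np.uint8(161), np.uint8(119)), (np.uint8(11), np.uint8(156), np.uint8(119))]
```

>>> apply_moves(
  motion="0 0 0.07 0 0 0 0; 0 0 0.14 0 0 0 0; 0 0 0.2 0 0 0 0; 0 0 0.26 0 0 0 0; 0 0 0.276 0 0 0 0; 0 0 0.276 0 0 0 0; 0 0 0.276 0 0 0 0; 0 0 0.276 0 0 0 0",
)

```text
time_s: 15.97
eef_pos: [0.6494, -0.0215, 0.1597]
tcp_rot: [[-0.001, 1.0, -0.003], [1.0, 0.001, 0.0], [0.0, -0.003, -1.0]]
contact_force: [-0.7, -0.1, -1.8]
finger_gap: 0.128
grasp_force: 68.9
```

Run:
```python
from h import *
C,im=look("wrist","pics/w9.png"); o=robot.observe(); W=o["tcp_rot"];b=o["eef_pos"];print(o["time_s"],b.round(4),W.round(4),o["dq"].round(1))
G=frame([0,0,-1],[1,0,0])
for z in (.157,.120): print(rel([.6495,-.0225,z],G,b,W))
g=cv2.cvtColor(im,cv2.COLOR_BGR2GRAY).astype(int)
o0=b+W[:,2]*.045; Wb=np.c_[W[:,2],W[:,0],W[:,1]]
for x in (-.03,0,.03,.055):
    a,c=[proj(C,o0+Wb@np.array((x,.05,s)))[0] for s in(-.006,.006)]
    r=int(round(a[1])); d=np.diff(cv2.GaussianBlur(im,(1,5),0)[r].astype(int).sum(1))
    f=lambda u:int(u-8)+np.argmax(np.abs(d[int(u-8):int(u+8)]))+.5
    print(x,r,"pred",a[0].round(1),c[0].round(1),"seen",f(a[0]),f(c[0]))
```

```text
16.0167 [ 0.6494 -0.0214  0.1598] [[-1.1e-03  1.0e+00 -2.3e-03]
 [ 1.0e+00  1.1e-03  2.0e-04]
 [ 2.0e-04 -2.3e-03 -1.0e+00]] [-0.  -0.1  0.3  0.1 -0.4  0.1]
(array([-0.0022,  0.0003,  0.0056]), array([-0.0004, -0.    ,  0.0002]))
(array([-0.0022,  0.0004,  0.0796]), array([-0.0004, -0.    ,  0.0002]))
-0.03 196 pred 306.5 338.6 seen 307.5 337.5
0 180 pred 309.2 335.9 seen 304.5 337.5
0.03 169 pred 311.0 334.0 seen 310.5 334.5
0.055 163 pred 312.2 332.8 seen 310.5 334.5
```

>>> apply_moves(
  motion="-0.0022 0.0003 0.0056 -0.0004 0 0.0002 0; -0.0022 0.0003 0.012 -0.0004 0 0.0002 0; -0.0022 0.0003 0.02 -0.0004 0 0.0002 0; -0.0022 0.0003 0.028 -0.0004 0 0.0002 0; -0.0022 0.0003 0.036 -0.0004 0 0.0002 0; -0.0022 0.0003 0.044 -0.0004 0 0.0002 0; -0.0022 0.0003 0.044 -0.0004 0 0.0002 0; -0.0022 0.0003 0.044 -0.0004 0 0.0002 0",
)

```text
time_s: 16.68
eef_pos: [0.6479, -0.0223, 0.1351]
tcp_rot: [[0.0, 1.0, -0.004], [1.0, -0.0, 0.0], [0.0, -0.004, -1.0]]
contact_force: [0.1, 0.1, -2.6]
finger_gap: 0.128
grasp_force: 68.9
```

>>> apply_moves(
  motion="0 0.001 0.008 0 0 0 0; 0 0.001 0.014 0 0 0 0; 0 0.001 0.02 0 0 0 0; 0 0.001 0.024 0 0 0 0; 0 0.001 0.027 0 0 0 0; 0 0.001 0.03 0 0 0 0; 0 0.001 0.03 0 0 0 0; 0 0.001 0.03 0 0 0 0",
)

```text
time_s: 17.35
eef_pos: [0.6489, -0.0221, 0.1223]
tcp_rot: [[0.0, 1.0, -0.002], [1.0, -0.0, 0.001], [0.001, -0.002, -1.0]]
contact_force: [-7.3, 2.9, 24.3]
finger_gap: 0.126
grasp_force: 73.0
```

Run:
```python
from h import *
o=robot.observe(); print(o["eef_pos"].round(4),o["tcp_rot"].round(4),o["contact_force"].round(1),o["torque"].round(2))
```

```text
[ 0.6489 -0.0221  0.1223] [[ 2.0e-04  1.0e+00 -1.8e-03]
 [ 1.0e+00 -2.0e-04  5.0e-04]
 [ 5.0e-04 -1.8e-03 -1.0e+00]] [-7.3  2.9 24.3] [ 0.24  1.63 -0.01]
```

>>> apply_moves(
  motion="0 -0.001 0 0 0 0 0; 0 -0.002 0 0 0 0 0; 0 -0.002 0.002 0 0 0 0; 0 -0.002 0.002 0 0 0 0; 0 -0.002 0.002 0 0 0 0",
)

```text
time_s: 17.77
eef_pos: [0.649, -0.0222, 0.1222]
tcp_rot: [[0.0, 1.0, 0.001], [1.0, -0.0, 0.0], [0.0, 0.001, -1.0]]
contact_force: [-5.9, 3.4, 30.9]
finger_gap: 0.132
grasp_force: 74.3
```

>>> apply_moves(
  motion="0 0 -0.003 0 0 0 0; 0 0 -0.004 0 0 0 0; 0 0 -0.004 0 0 0 0; 0 0 -0.004 0 0 0 0.16; 0 0 -0.004 0 0 0 0.22; 0 0 -0.004 0 0 0 0.3; 0 0 -0.004 0 0 0 0.4; 0 0 -0.004 0 0 0 0.4; 0 0 -0.004 0 0 0 0.4; 0 0 -0.05 0 0 0 0.4; 0 0 -0.12 0 0 0 0.4; 0 0 -0.2 0 0 0 0.4; 0 0 -0.28 0 0 0 0.4; 0 0 -0.28 0 0 0 0.4; 0 0 -0.28 0 0 0 0.4; 0 0 -0.28 0 0 0 0.4",
)

```text
time_s: 19.1
eef_pos: [0.6478, -0.0224, 0.2596]
tcp_rot: [[0.0, 1.0, -0.003], [1.0, -0.0, 0.0], [0.0, -0.003, -1.0]]
contact_force: [-0.7, -0.0, -0.4]
finger_gap: 0.401
grasp_force: 0.0
```

Run:
```python
from h import *
C,im=look("wrist","pics/w10.png"); o=robot.observe(); W=o["tcp_rot"];b=o["eef_pos"];print(o["time_s"],b.round(4),W.round(3))
# view from the class side would need tool x toward +x; go there: camera on +x side
G=frame([0,0,-1],[0,-1,0]); a=np.radians(0)
print(rel([.60,-.022,.27],G,b,W))
for (dx,yy) in ((.006,.05),(-.006,.05),(.006,-.05),(-.006,-.05)):
    print([proj(C,[.6495+dx,-.022+yy,z])[0].round(1) for z in (.135,.138)])
h,s,v=[x.astype(int) for x in cv2.split(cv2.cvtColor(im,cv2.COLOR_BGR2HSV))]
yel=((h>18)&(h<35)&(s>130)&(v>100)).astype(np.uint8)
n,l,st,ce=cv2.connectedComponentsWithStats(yel)
for i in range(1,n):
    if st[i,4]>8: print(ce[i].round(1),st[i])
```

```text
19.15 [ 0.6474 -0.0224  0.2587] [[ 0.     1.    -0.004]
 [ 1.    -0.     0.   ]
 [ 0.    -0.004 -1.   ]]
(array([ 0.0008, -0.0949, -0.0222]), array([-0.0006,  0.0005,  0.25  ]))
[array([334.9, 156.5]), array([335. , 157.1])]
[array([316.3, 156.5]), array([316.2, 157.1])]
[array([333.4, 295.2]), array([333.5, 297.2])]
[array([317. , 295.2]), array([316.9, 297.1])]
[ 73.1 212.4] [ 70 210   7   6  36]
[178.1 237.1] [175 234   7   7  35]
[165.6 247.4] [160 242  11  11  89]
[128.1 264.6] [114 257  25  24 224]
[ 70.1 286.8] [ 67 284   7   6  31]
[159.1 297.7] [154 293  11  10  80]
[168.2 308.5] [165 306   7   6  31]
```

>>> apply_moves(
  motion="0 0.003 0 0 0 0 0; 0 0.003 0.05 0 0 0 0; 0 0.003 0.1 0 0 0 0; 0 0.003 0.15 0 0 0 0; 0 0.003 0.18 0 0 0 0; 0 0.003 0.19 0 0 0 0; 0 0.003 0.19 0 0 0 0; 0 0.003 0.19 0 0 0 0; 0 0.003 0.19 0 0 0 0",
)

```text
time_s: 19.9
eef_pos: [0.6499, -0.0224, 0.1655]
tcp_rot: [[0.0, 1.0, -0.002], [1.0, -0.0, 0.0], [0.0, -0.002, -1.0]]
contact_force: [-0.0, -0.1, 0.6]
finger_gap: -0.0
grasp_force: 0.0
```

Run:
```python
from h import *
o=robot.observe(); print(o["eef_pos"].round(4),o["contact_force"].round(1),o["finger_gap"])
```

```text
[ 0.6499 -0.0224  0.1655] [-0.  -0.1  0.6] -0.00042910495359883453
```

Shut and clear at z = 0.1655. I'll now probe down gently. A home board should meet the tips at about 0.154.

>>> apply_moves(
  motion="0 0 0.006 0 0 0 0; 0 0 0.011 0 0 0 0; 0 0 0.015 0 0 0 0; 0 0 0.018 0 0 0 0; 0 0 0.02 0 0 0 0; 0 0 0.02 0 0 0 0; 0 0 0.02 0 0 0 0",
)

```text
time_s: 20.48
eef_pos: [0.6492, -0.0224, 0.1546]
tcp_rot: [[0.0, 1.0, -0.003], [1.0, -0.0, 0.0], [0.0, -0.003, -1.0]]
contact_force: [0.4, -0.6, 1.1]
finger_gap: 0.002
grasp_force: 0.0
```

>>> apply_moves(
  motion="0 0 0.001 0 0 0 0; 0 0 0.002 0 0 0 0; 0 0 0.003 0 0 0 0; 0 0 0.004 0 0 0 0; 0 0 0.004 0 0 0 0; 0 0 0.004 0 0 0 0",
)

```text
time_s: 20.98
eef_pos: [0.6495, -0.0224, 0.154]
tcp_rot: [[0.0, 1.0, -0.002], [1.0, -0.0, 0.0], [0.0, -0.002, -1.0]]
contact_force: [-6.0, 0.2, 19.5]
finger_gap: 0.0
grasp_force: 9.4
```

>>> apply_moves(
  motion="0 0 -0.02 0 0 0 0; 0 0 -0.08 0 0 0 0; 0 0 -0.15 0 0 0 0; 0 0 -0.22 0 0 0 0; 0 0 -0.3 0 0 0 0; 0 0 -0.3 0 0 0 0; 0 0 -0.3 0 0 0 0; 0 0 -0.3 0 0 0 0; 0 0 -0.3 0 0 0 0",
)

```text
time_s: 21.73
eef_pos: [0.649, -0.0224, 0.3015]
tcp_rot: [[0.0, 1.0, -0.005], [1.0, -0.0, 0.001], [0.001, -0.005, -1.0]]
contact_force: [-0.0, 0.1, 0.2]
finger_gap: -0.0
grasp_force: 0.0
```

Run:
```python
from h import *
C,im=look("wrist","pics/w11.png"); o=robot.observe(); print(o["time_s"],o["eef_pos"].round(3),o["contact_force"].round(1))
S=im.astype(int).sum(2)
for z in (.125,.10,.07):   # +y narrow edge of the board: seen against predicted upright position
    a,c=[proj(C,[.6495+s,.028,z])[0] for s in(-.006,.006)]; r=int(round(a[1])); d=np.abs(np.diff(S[r-1:r+2].sum(0)))
    f=lambda u:int(u-8)+np.argmax(d[int(u-8):int(u+8)])+.5
    print(z,r,"pred",a[0].round(1),c[0].round(1),"seen",f(a[0]),f(c[0]))
# did the bystanders stay? compare top pictures
t0=cv2.imread("pics/top0.png"); t1=robot.snapshot("top")[:,:,::-1]; 
for n,(u,v) in dict(bulb=(372,268),spool=(405,193),term=(472,197),rheo=(168,247)).items():
    A=t0[v-22:v+22,u-30:u+30]; B=np.ascontiguousarray(t1[v-26:v+26,u-34:u+34]); m=cv2.matchTemplate(B,A,cv2.TM_CCOEFF_NORMED); print(n,cv2.minMaxLoc(m)[1],np.subtract(cv2.minMaxLoc(m)[3],(4,4)))
```

```text
21.7833 [ 0.649 -0.022  0.301] [-0.6  0.7 -0.2]
0.125 148 pred 316.4 331.9 seen 311.5 335.5
0.1 145 pred 316.9 331.3 seen 314.5 328.5
0.07 141 pred 317.5 330.7 seen 315.5 331.5
bulb -0.06449738144874573 [-4  4]
spool 0.3556378483772278 [-1 -1]
term 0.5895741581916809 [0 0]
rheo 0.9958460330963135 [0 0]
```

```bash
python3 -c "
from cell import robot
print(robot.close_job())"
```

```text
the job is handed in; nothing more can be done
None
```

The switch board was leaned on the teak rest and released, then stood upright in the slot with the switch facing the class. A gentle push on its top edge met it at the height for fully home, and the job was handed in at about 22 s. A final picture check showed the rheostat unmoved. The same check was inconclusive for the spool, terminal strip and bulb board, but no unexpected contact force showed near any of them.

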